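# Turn the carton in the clamping jig and hold the clamp at its third click

### The arm

A 6-joint arm with a two-finger parallel gripper is mounted at the origin on a cart in front of the work surface, level with it; the furniture and walls round the work are solid. World frame = base frame: x ahead of the robot, y to its left, z up, the work surface at z = 0. Lengths are in m, angles in rad, forces in N, time in s.
With the tool pointing down it reaches from about 0.25 to 0.775 m from the base axis. Payload 8.9 kg.
Tool frame: the origin (TCP) lies on the centre line of the jaws, within the pads' length; the fingertips stand 11 mm ahead of it and the grasp point (between the pads) lies 8 mm behind it; z points along the fingers, y is the line along which they close (so a half turn about z gives the same grasp; the last joint's range is limited). The gripper opens to 85 mm and grips with 20 to 120 N. Pads are 22 mm wide; open, the fingers measure 114 mm over their backs; the gripper's body (76 mm by 85 mm) begins 54 mm behind the grasp point. The pads swing forward as they close: fully open they stand 13 mm farther back than shut.
Start: joints at [-1.366, 0.291, -0.153, 1.127, 0, 1.431], TCP at [0.177, -0.494, 0.242] pointing down, gripper open.
Joint ranges: [-2.52, 2.52], [-0.91, 1.74], [-1.3, 1.37], [-1.96, 2.02], [-1.52, 1.47], [-3.14, 3.14]. Speed limits (rad/s): [2.22, 2.22, 2.79, 3.14, 3.14, 3.14].

### API

Orientations are given as a unit quaternion [x, y, z, w].
In Python, from workcell import * gives the robot as it stands.
- The arm moves only by the tool apply_moves, never from a script. Its arguments are lists of equal length, an entry for each row: "grip": the finger opening in m, from 0 to 0.0854; "dp": the shift along the tool's x, y, z in m, a list of three; "turn": the turn about the tool's z in degrees. In form: {"grip": [grip, ...], "dp": [[x, y, z], ...], "turn": [turn, ...]}. A call has 1 to 20 rows; each row shifts and turns the commanded pose from where the row before left it, along the tool's axes as they then stand; what a row does not reach is not made up. A row lasts 1/12 s, in which the tool goes at most 41.7 mm and 7.16 degrees, less where a joint would pass 70% of its speed; a pose out of reach is approached as far as the arm can. A call is refused whole if a number of a shift passes 0.0417 or a number of a turn 7.16, either way. A call with a gripper value outside its range is refused whole. The fingers move at their own pace and stop on an object; "grip_force" is the grip in N (left out, the last holds). Time passes only in rows, so rows that do not move let the fingers close. It gives the time, the measured TCP pose, the force, the opening and the grip force at its end, in the units of the state.
- get_obs(): the state, without advancing time (a new reading comes with each control period).
- snapshot(name): name is "scene" or "side" or "wrist"; returns the picture (480x640x3 uint8, blue, green, red); there is no depth.
- camera_model(name): a dict with "fx", "fy", "cx", "cy" (pixels), "k1" (the pictures are not rectified: a ray, as slopes to the right and down, at radius r is drawn at 1 + k1 r^2 times it, then the intrinsics apply), "cam_to_world" (4x4, takes a point from camera to world coordinates). Camera axes: x right, y down, z forward; pixel columns grow to the right and rows downward; lengths in m; the calibration is good to about 2 mm. A picture is of the moment at which its call begins: read the wrist's pose just before it. camera_model takes no time and is no camera call; for the wrist camera it gives the pose at the moment of the call.
- hand_in(): hands the job in; it is judged then, once.
The state is a dict: "time_s": time; "joints": joint angles; "joint_vel": joint speeds; "joint_torque": joint torques, N m; "position": TCP position; "ee_rot": TCP orientation; "force": force on the tool from outside, world axes, zero at the start; "wrist_torque": the same for the moment, N m; "finger_gap": finger opening in m; "gripper_force": force on a finger pad.
Only numpy, scipy, OpenCV 4.12 (cv2) and the standard library are available. Lean on these libraries where they do the work, as an engineer would, in place of code of your own. Each camera call takes 0.05 s, during which the arm holds its last target. There are 200 camera calls.

### The job

Turn the slide carton in the jig by a quarter turn, so that it stands upright between the open jaws with its long sides along them and its narrow ends in the open, roughly midway along the jaws, and let go of it. Then grip the black knob and turn it clockwise, feeling the clicks, to the third click stop and not on towards the fourth, so that the jaws clamp the carton. The knob springs back, so finish while still gripping and holding it there; leave the other things where they stand.

Things in the scene. Friction and masses are not known exactly. Their poses are not given: they have to be found in the camera images.
- jig: Grey clamping jig fixed to the trolley, bed 104 x 285 mm, 12 mm thick. Origin at table height below the middle of the open gap; z up. Jaws face each other along its y: fixed jaw's face at y = +52 mm, sliding pad's at -52 mm when open (gap 104 mm). Jaws span x = -38 to +38 mm; tops only 34 mm above the table. Carriage at y = -100 to -118 mm, top 33 mm. Knob axis at x = 0, y = -165 mm.
- carton_mid (a point): Centre of the loose white and teal carton: 35 mm wide (x), 86 mm long (y), 58 mm tall (z), 0.12 kg. It starts upright on the jig's bed (centre 41 mm, top 70 mm above the table) between the open jaws, its length running from jaw to jaw (along the jig's y, within 5 degrees). Its upper 36 mm stands above the jaws, free to grip.
- knob_grip (a point): Point on the knob's vertical axis, 68.5 mm above the table, middle of the grip height. Black bar grip 48 mm long (point x), 13 mm thick (point y), from 53 to 84 mm above the table, on a 64 mm skirt and a white round housing 82 mm across. The point turns with the knob. At rest the white pointer lies along the jig's +x at the green dot; black dots mark the click stops.
- knob (a joint): Knob angle, rad, positive clockwise from above; 0 at rest (end stop). Click stops at 0.45, 0.90, 1.35 (third) and 1.80 (fourth), each felt as the torque easing off on the way in and a step up of some 0.13 N m on leaving. A spring turns it back to 0 if let go; turning and holding take up to 0.4 N m. Turning drives the sliding jaw towards the fixed jaw, 57.8 mm per rad.
- pad: Sliding jaw pad with black rubber face, 76 mm long, 20 mm tall, sprung on its carriage (300 N/m, 34 mm travel). Its origin is the jig's origin when open and moves along the jig's +y as the jaw closes. It meets a carton that lies lengthwise against the fixed jaw at knob angle about 1.19 and presses it with about 3 N at the third click.
- fixed_jaw: The jig's fixed jaw, aluminium with a black rubber face; its origin is the jig's origin.
- blue_jar: Bystander, to be left alone: staining jar with blue stain and black lid, 53 mm across, 99 mm tall; origin under its centre.
- bottle: Bystander, to be left alone: brown bottle, 60 mm across, 155 mm tall; origin under its centre.
- swabs: Bystander, to be left alone: clear pot of cotton swabs, 62 mm across, 93 mm tall; origin under its centre.
- timer: Bystander, to be left alone: white bench timer, 57 x 61 x 19 mm; origin under its centre.
- dish: Bystander, to be left alone: petri dish, 90 mm across, 16 mm tall; origin under its centre.
- pen: Bystander, to be left alone: marker pen with a blue cap, 140 mm long, 13 mm thick; origin under its centre.
Mind the look-alikes: they are no part of the job. Leave any brown or green look-alike of the part that bears carton_mid alone.

How it is judged:
On the way:
1. the carton stands turned in the jig between the open jaws, let go, with the knob still at rest (angle between the y axis of carton_mid and the x axis of jig, either way round below 0.15 rad and angle between carton_mid's own z axis and vertical below 0.1 rad and z of carton_mid in the frame of jig between 0.036 and 0.045 m and x of carton_mid in the frame of jig between -0.03 and 0.03 m and contact force between each of the arm, the fingers and carton below 0.05 N and value of joint knob below 0.2 rad and y of carton_mid in the frame of jig between -0.038 and 0.04 m), for 0.2 s.
At the end, for the whole second after the job is handed in: Fingers grip the knob (over 2 N) and hold it still at 1.25 to 1.45 rad; the carton stands on the bed, upright, length along the jaws within 0.15 rad, centre within 30 mm of the jaws' middle, pressed by the pad on the fixed jaw (over 0.3 N each), not touched by the robot (angle between the y axis of carton_mid and the x axis of jig, either way round below 0.15 rad and angle between carton_mid's own z axis and vertical below 0.1 rad and z of carton_mid in the frame of jig between 0.036 and 0.045 m and x of carton_mid in the frame of jig between -0.03 and 0.03 m and contact force between each of the arm, the fingers and carton below 0.05 N and value of joint knob between 1.25 and 1.45 rad and velocity of joint knob between -0.05 and 0.05 rad/s and contact force between the fingers and knob above 2 N and contact force between each of pad, fixed_jaw and carton above 0.3 N); the arm keeps its last pose, push and grip.
It fails at once if the knob is turned well past the third click (value of joint knob above 1.6 rad).
It fails at once if a bystander is pushed away (over 30 mm) (distance of any of blue_jar, bottle, swabs, timer, dish, pen from where it was at the start of the episode above 0.03 m).
It fails at once if the jar, bottle or swab pot is tipped (angle between any of blue_jar, bottle, swabs's own z axis and vertical above 0.5 rad).
It also fails if it takes over 48 s, if anything falls off the work surface, if the arm or the gripper's body presses on something with over 40 N, if the wrist force passes 120 N, or if a joint passes its speed limit or range.

## Working session

There is one attempt and no reset: what is moved stays moved. The work goes in short steps, Python scripts to look and compute and a tool call to move; the robot and the scene stay as the last step left them, time stands still between calls to the robot, and variables do not carry over. Pictures are saved under pics/ and viewed, at most 10 in all, crops included, and the job is handed in when it is done.

Besides the shell and the picture viewer there is one more tool, called as name(argument=value, ...) on one line, values as JSON. apply_moves: Moves the arm, as the interface text tells. Its arguments: {"type":"object","properties":{"grip":{"type":"array"},"dp":{"type":"array"},"turn":{"type":"array"},"grip_force":{"type":"number"}},"required":["grip","dp","turn"]}

```bash
mkdir -p pics; cat > h.py <<'E'
from workcell import *
import numpy as np, cv2
def pix2z(cm,u,v,z):
    M=np.array(cm["cam_to_world"]);d=np.array([(u-cm["cx"])/cm["fx"],(v-cm["cy"])/cm["fy"]])
    s=d.copy()
    for _ in range(20): s=d/(1+cm["k1"]*(s@s))
    r=M[:3,:3]@np.array([s[0],s[1],1]);o=M[:3,3]
    return o+r*(z-o[2])/r[2]
def proj(cm,p):
    M=np.array(cm["cam_to_world"]);c=M[:3,:3].T@(np.array(p)-M[:3,3]);s=c[:2]/c[2];s=s*(1+cm["k1"]*(s@s))
    return s[0]*cm["fx"]+cm["cx"],s[1]*cm["fy"]+cm["cy"]
E
python3 - <<'E'
from h import *
for n in("scene","side"):
    cv2.imwrite(f"pics/{n}0.png",snapshot(n));cm=camera_model(n);print(n,{k:np.round(v,3).tolist() for k,v in cm.items()})
o=get_obs();print(o)
E
```

```text
scene {'fx': 585.997, 'fy': 585.997, 'cx': 326.507, 'cy': 244.114, 'k1': 0.018, 'cam_to_world': [[0.48, -0.392, 0.785, -0.428], [-0.877, -0.235, 0.418, -0.542], [0.021, -0.89, -0.456, 0.648], [0.0, 0.0, 0.0, 1.0]]}
side {'fx': 448.807, 'fy': 448.807, 'cx': 330.007, 'cy': 238.442, 'k1': -0.028, 'cam_to_world': [[-0.841, -0.255, 0.477, 0.014], [-0.541, 0.364, -0.758, 0.855], [0.02, -0.896, -0.444, 0.567], [0.0, 0.0, 0.0, 1.0]]}
{'time_s': 0.1, 'joints': array([-1.36632206e+00,  2.91201099e-01, -1.54064638e-01,  1.12668530e+00,
        1.77865132e-05,  1.43151247e+00]), 'joint_vel': array([-0.00103053, -0.00096093,  0.00227372, -0.00019632, -0.00082208,
        0.00115219]), 'joint_torque': array([ 1.79574155e-03, -5.37976778e+01,  3.31919789e+01,  9.22721723e-03,
       -1.07687415e-04, -2.35756374e-06]), 'position': array([ 0.1768785 , -0.49390292,  0.24179644]), 'ee_rot': array([ 9.85264960e-01,  1.71033988e-01, -9.92719009e-06, -5.77339618e-04]), 'force': array([0.78613684, 0.07814439, 0.14483879]), 'wrist_torque': array([-0.01433688, -0.05447708, -0.00565245]), 'gripper_force': 0.0, 'finger_gap': 0.08552813662700173}
```

View pics/scene0.png

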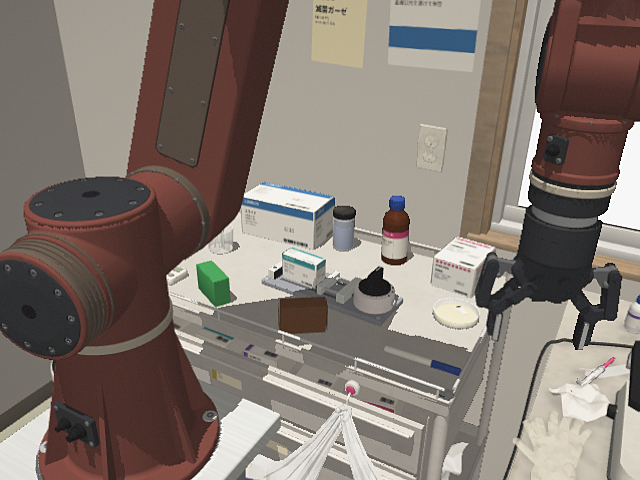

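View pics/side0.png

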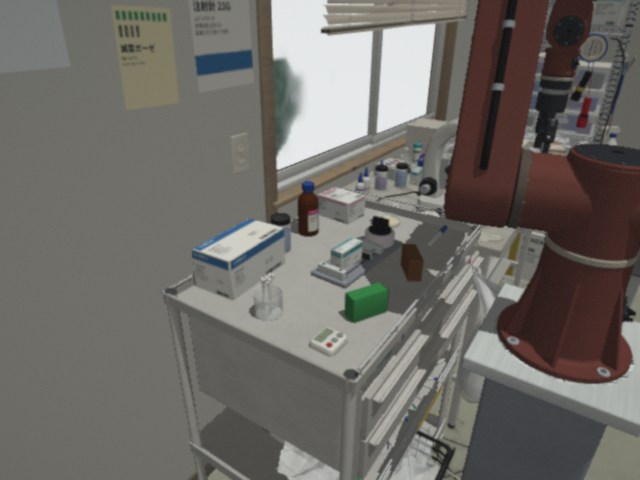

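The scene view shows three candidates: the white/teal carton in the jig (304,268), a brown box (303,315) and a green box (213,283). The white/teal one fits, since it stands on the jig's bed beside the black knob (376,283). I'll enlarge both views to confirm.

```bash
python3 - <<'E'
from h import *
a=cv2.imread("pics/scene0.png")[235:335,250:410];b=cv2.imread("pics/side0.png")[200:300,300:460]
cv2.imwrite("pics/crop1.png",cv2.resize(a,None,fx=5,fy=5,interpolation=cv2.INTER_CUBIC))
cv2.imwrite("pics/crop2.png",cv2.resize(b,None,fx=5,fy=5,interpolation=cv2.INTER_CUBIC))
E
```

```text
(no output)
```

View pics/crop1.png

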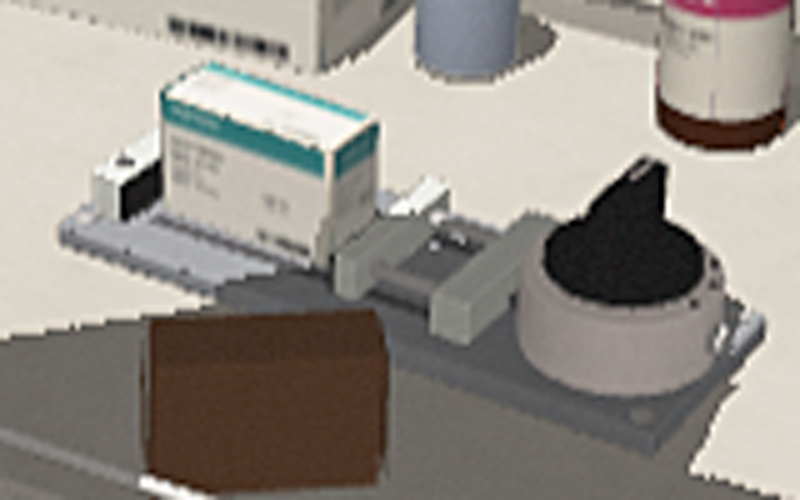

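The crop confirms it: the white/teal carton is in the jig, and its top corners are at crop (163,90), (210,63), (380,123), (330,150). The bed corners are at (60,235), (655,440), (765,322).

```bash
python3 - <<'E'
from h import *
cm=camera_model("scene")
f=lambda u,v,z:pix2z(cm,250+u/5,235+v/5,z)
T=np.array([f(u,v,.07) for u,v in[(163,90),(210,63),(380,123),(330,150)]]);print(T.round(4),T.mean(0))
print([np.linalg.norm(T[i]-T[i-1]).round(4) for i in range(4)])
B=np.array([f(u,v,.012) for u,v in[(60,230),(655,438),(765,320)]]);print(B.round(4),np.linalg.norm(B[1]-B[0]),np.linalg.norm(B[2]-B[1]))
d=B[0]-B[1];print(np.degrees(np.arctan2(d[1],d[0])))
d=T[0]-T[3]+T[1]-T[2];print(np.degrees(np.arctan2(d[1],d[0])))
ang=np.arctan2((B[0]-B[1])[1],(B[0]-B[1])[0]);y=np.array([np.cos(ang),np.sin(ang),0])
c=(B[0]+B[2])/2;print("bed centre",c,"knob top",f(650,162,.084),f(600,205,.084))
E
```

```text
[[ 0.4824  0.0471  0.07  ]
 [ 0.5132  0.0431  0.07  ]
 [ 0.5037 -0.0446  0.07  ]
 [ 0.4735 -0.0382  0.07  ]] [0.49319561 0.00186225 0.07      ]
[np.float64(0.0858), np.float64(0.0311), np.float64(0.0883), np.float64(0.0309)]
[[ 0.4458  0.076   0.012 ]
 [ 0.4331 -0.2032  0.012 ]
 [ 0.5318 -0.2079  0.012 ]] 0.27949788613144144 0.09875825584814689
87.40165630702622
83.90980791056106
bed centre [ 0.4887671  -0.06591751  0.012     ] knob top [ 0.50753055 -0.16307156  0.084     ] [ 0.4670024  -0.16026025  0.084     ]
```

apply_moves(grip=[0.085, 0.085, 0.085, 0.085, 0.085, 0.085, 0.085, 0.085, 0.085, 0.085, 0.085, 0.085, 0.085, 0.085, 0.085, 0.085], dp=[[0.0285, -0.0217, -0.003], [0.0285, -0.0217, -0.003], [0.0285, -0.0217, -0.003], [0.0285, -0.0217, -0.003], [0.0285, -0.0217, -0.003], [0.0285, -0.0217, -0.003], [0.0285, -0.0217, -0.003], [0.0285, -0.0217, -0.003], [0.0285, -0.0217, -0.003], [0.0285, -0.0217, -0.003], [0.0285, -0.0217, -0.003], [0.0285, -0.0217, -0.003], [0.0285, -0.0217, -0.003], [0.0285, -0.0217, -0.003], [0.0285, -0.0217, -0.003], [0.0285, -0.0217, -0.003]], turn=[0, 0, 0, 0, 0, 0, 0, 0, 0, 0, 0, 0, 0, 0, 0, 0])

```text
time_s: 1.43
position: [0.4897, -0.0118, 0.2903]
ee_rot: [0.985, 0.171, -0.0, -0.0]
force: [1.0, -1.1, 0.8]
finger_gap: 0.0851
gripper_force: 0.0
```

apply_moves(grip=[0.085, 0.085, 0.085, 0.085, 0.085, 0.085, 0.085, 0.085, 0.085, 0.085, 0.085], dp=[[0, 0, 0], [0, 0, 0], [0, 0, 0], [0, 0, 0], [0, 0, 0], [0, 0, 0], [0, 0, 0], [0, 0, 0], [0, 0, 0], [0, 0, 0], [0, 0, 0]], turn=[-7.1, -7.1, -7.1, -7.1, -7.1, -7.1, -7.1, -7.1, -7.1, 0, 0])

```text
time_s: 2.35
position: [0.4891, -0.0137, 0.2901]
ee_rot: [0.747, 0.665, -0.0, -0.0]
force: [0.8, -0.1, -0.8]
finger_gap: 0.0849
gripper_force: 0.0
```

```bash
python3 - <<'E'
from h import *
o=get_obs();print(o["time_s"],o["position"],o["ee_rot"].round(4),o["joints"].round(3))
cm=camera_model("wrist");np.save("cm1.npy",cm,allow_pickle=True)
im=snapshot("wrist");cv2.imwrite("pics/w1.png",im)
print({k:np.round(v,3).tolist() for k,v in cm.items()})
E
```

```text
2.35 [ 0.48909019 -0.01365476  0.29009097] [ 7.468e-01  6.650e-01 -2.000e-04 -2.000e-04] [-0.177  0.2   -0.148  1.224  0.     1.509]
{'fx': 401.027, 'fy': 401.027, 'cx': 324.559, 'cy': 236.392, 'k1': 0.01, 'cam_to_world': [[0.993, -0.11, -0.036, 0.498], [-0.116, -0.948, -0.295, 0.062], [-0.001, 0.297, -0.955, 0.423], [0.0, 0.0, 0.0, 1.0]]}
```

View pics/w1.png

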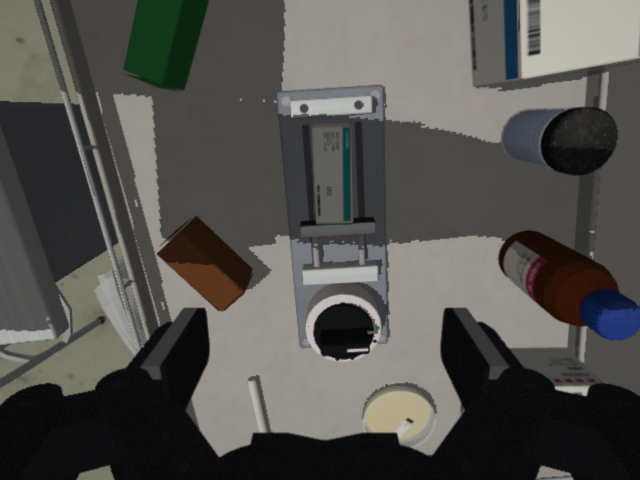

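The wrist view shows the carton top spanning about (308–357, 122–224), the knob at (345,328), and the jig bed from (280,90) to (385,345). I'll enlarge this area for corner positions.

```bash
python3 - <<'E'
from h import *
a=cv2.imread("pics/w1.png")[80:368,250:410]
a=cv2.rotate(cv2.resize(a,None,fx=2.75,fy=2.75,interpolation=cv2.INTER_CUBIC),cv2.ROTATE_90_COUNTERCLOCKWISE)
a=cv2.convertScaleAbs(a,alpha=1.5,beta=15)
cv2.imwrite("pics/crop3.png",a);print(a.shape)
E
```

```text
(440, 792, 3)
```

View pics/crop3.png

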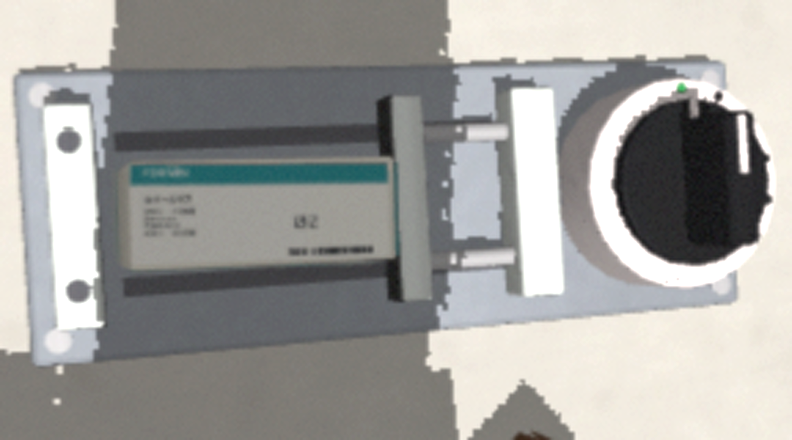

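```bash
python3 - <<'E'
from h import *
cm=np.load("cm1.npy",allow_pickle=True).item()
f=lambda U,V,z:pix2z(cm,250+(440-V)/2.75,80+U/2.75,z)
B=np.array([f(u,v,.012) for u,v in[(20,72),(36,363),(737,300),(722,62)]]);print(B.round(4))
print([np.linalg.norm(B[i]-B[i-1]).round(4) for i in range(4)])
d=B[0]-B[3]+B[1]-B[2];a=np.arctan2(d[1],d[0]);print("jig y ang",np.degrees(a),"bed c",B.mean(0))
T=np.array([f(u,v,.07) for u,v in[(130,163),(128,268),(396,262),(392,157)]]);print(T.round(4),T.mean(0))
print([np.linalg.norm(T[i]-T[i-1]).round(4) for i in range(4)])
d=T[0]-T[3]+T[1]-T[2];print("carton ang",np.degrees(np.arctan2(d[1],d[0])))
K=[f(742,114,.084),f(742,245,.084)];print("knob",K,np.mean(K,0),"skirt",f(692,182,.05))
y=np.array([np.cos(a),np.sin(a),0]);
for n,p in(("fixed jaw far edge",f(45,180,.034)),("fixedjaw face",f(98,200,.034)),("pad face",f(380,200,.032)),("carr",f(505,200,.033)),("carrfar",f(560,200,.033))): print(n,p.round(4))
E
```

```text
[[ 0.5562  0.0774  0.012 ]
 [ 0.4545  0.084   0.012 ]
 [ 0.439  -0.1978  0.012 ]
 [ 0.5403 -0.2022  0.012 ]]
[np.float64(0.2801), np.float64(0.1019), np.float64(0.2823), np.float64(0.1014)]
jig y ang 86.79614044931685 bed c [ 0.49747403 -0.05964171  0.012     ]
[[ 0.5178  0.0468  0.07  ]
 [ 0.4857  0.0512  0.07  ]
 [ 0.477  -0.0341  0.07  ]
 [ 0.5117 -0.0368  0.07  ]] [0.4980436  0.00677248 0.07      ]
[np.float64(0.0838), np.float64(0.0324), np.float64(0.0857), np.float64(0.0348)]
carton ang 85.00091518483788
knob [array([ 0.5140729 , -0.16175888,  0.084     ]), array([ 0.46824256, -0.15648408,  0.084     ])] [ 0.49115773 -0.15912148  0.084     ] skirt [ 0.49176454 -0.15945297  0.05      ]
fixed jaw far edge [0.5168 0.073  0.034 ]
fixedjaw face [0.5084 0.0571 0.034 ]
pad face [ 0.498  -0.0411  0.032 ]
carr [ 0.4928 -0.0893  0.033 ]
carrfar [ 0.4904 -0.1118  0.033 ]
```

apply_moves(grip=[0.085, 0.085, 0.085, 0.085, 0.085, 0.085, 0.085, 0.085, 0.085, 0.085, 0.085, 0.085], dp=[[0.0104, 0.0028, 0], [0.0104, 0.0028, 0], [0, 0, 0.03], [0, 0, 0.03], [0, 0, 0.03], [0, 0, 0.03], [0, 0, 0.03], [0, 0, 0.03], [0, 0, 0.03], [0, 0, 0.02], [0, 0, 0.01], [0, 0, 0]], turn=[-1.6, 0, 0, 0, 0, 0, 0, 0, 0, 0, 0, 0])

```text
time_s: 3.4
position: [0.4956, 0.0074, 0.0485]
ee_rot: [0.736, 0.677, -0.001, -0.001]
force: [-0.4, 0.1, -0.5]
finger_gap: 0.0851
gripper_force: 0.0
```

apply_moves(grip=[0.07, 0.06, 0.05, 0.045, 0.04, 0.036, 0.032, 0.03, 0.03, 0.03, 0.03, 0.03], dp=[[0, 0, 0], [0, 0, 0], [0, 0, 0], [0, 0, 0], [0, 0, 0], [0, 0, 0], [0, 0, 0], [0, 0, 0], [0, 0, 0], [0, 0, 0], [0, 0, 0], [0, 0, 0]], turn=[0, 0, 0, 0, 0, 0, 0, 0, 0, 0, 0, 0], grip_force=20)

```text
time_s: 4.4
position: [0.4974, 0.0064, 0.0509]
ee_rot: [0.736, 0.677, 0.0, 0.0]
force: [-0.5, 0.1, 6.4]
finger_gap: 0.0349
gripper_force: 20.1
```

apply_moves(grip=[0.03, 0.03, 0.03, 0.03, 0.03, 0.03, 0.03, 0.03, 0.03, 0.03, 0.03, 0.03, 0.03, 0.03, 0.03, 0.03, 0.03, 0.03, 0.03, 0.03], dp=[[0, 0, -0.007], [0, 0, -0.01], [0, 0, -0.01], [0, 0, 0], [0, 0, 0], [0, 0, 0], [0, 0, 0], [0, 0, 0], [0, 0, 0], [0, 0, 0], [0, 0, 0], [0, 0, 0], [0, 0, 0], [0, 0, 0], [0, 0, 0], [0, 0, 0], [0, 0, 0], [-0.001, 0.006, 0], [-0.001, 0.007, 0], [0, 0, 0]], turn=[0, 0, 0, -5, -6.7, -6.7, -6.7, -6.7, -6.7, -6.7, -6.7, -6.7, -6.7, -6.7, -6.7, -6.7, -6.2, 0, 0, 0])

```text
time_s: 6.07
position: [0.5, 0.0205, 0.0778]
ee_rot: [0.029, 1.0, 0.0, 0.0]
force: [0.0, -1.1, -0.9]
finger_gap: 0.035
gripper_force: 20.5
```

```bash
python3 - <<'E'
from h import *
o=get_obs();q=o["ee_rot"];print(o["time_s"],o["position"],np.degrees(2*np.arctan2(q[1],q[0])),o["force"],o["finger_gap"])
cm=camera_model("wrist");np.save("cm2.npy",cm,allow_pickle=True)
im=snapshot("wrist");b=snapshot("side")
cv2.imwrite("pics/w2.png",im[:,:]);cv2.imwrite("pics/s2.png",b)
E
```

```text
6.0667 [0.50000566 0.0205315  0.07783014] 176.63031322167987 [ 0.00516738 -1.06722444 -0.90546996] 0.03503910105531415
```

View pics/w2.png

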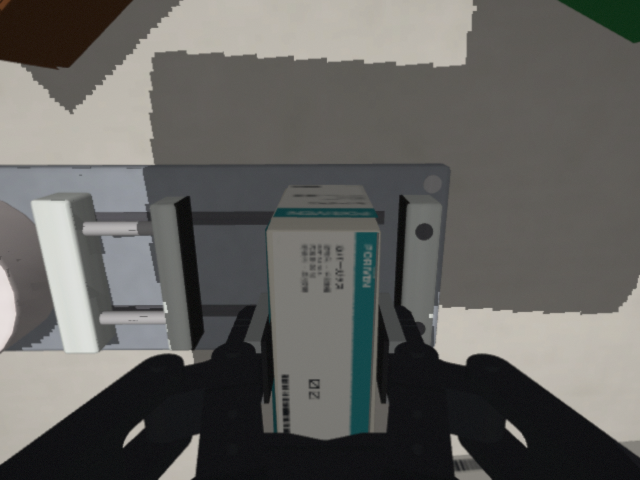

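The carton is held upright between the jaws with its length along them (top at 268–378, 215–435). I'll lower it and let go.

apply_moves(grip=[0.03, 0.03, 0.03, 0.03, 0.03, 0.03, 0.03, 0.036, 0.04, 0.05, 0.055, 0.06, 0.06, 0.06, 0.06, 0.06], dp=[[0, 0, 0.006], [0, 0, 0.008], [0, 0, 0.006], [0, 0, 0.004], [0, 0, 0.0022], [0, 0, 0], [0, 0, 0], [0, 0, 0], [0, 0, 0], [0, 0, 0], [0, 0, 0], [0, 0, 0], [0, 0, 0], [0, 0, 0], [0, 0, 0], [0, 0, 0]], turn=[0, 0, 0, 0, 0, 0, 0, 0, 0, 0, 0, 0, 0, 0, 0, 0])

```text
time_s: 7.5
position: [0.4996, 0.0194, 0.0511]
ee_rot: [0.028, 1.0, 0.0, 0.0]
force: [0.5, -0.3, 0.5]
finger_gap: 0.0599
gripper_force: 0.0
```

apply_moves(grip=[0.06, 0.06, 0.06, 0.06, 0.06, 0.06, 0.06, 0.06, 0.06, 0.06], dp=[[0, 0, -0.01], [0, 0, -0.02], [0, 0, -0.03], [0, 0, -0.03], [0, 0, -0.03], [0, 0, 0], [0, 0, 0], [0, 0, 0], [0, 0, 0], [0, 0, 0]], turn=[0, 0, 0, 0, 0, 0, 0, 0, 0, 0])

```text
time_s: 8.33
position: [0.4987, 0.0194, 0.1701]
ee_rot: [0.028, 1.0, 0.0, -0.001]
force: [-0.4, 0.1, -0.3]
finger_gap: 0.06
gripper_force: 0.0
```

```bash
python3 - <<'E'
from h import *
o=get_obs();q=o["ee_rot"];print(o["time_s"],o["position"],np.degrees(2*np.arctan2(q[1],q[0])),o["force"],o["finger_gap"])
cm=camera_model("wrist");np.save("cm3.npy",cm,allow_pickle=True)
im=snapshot("wrist");cv2.imwrite("pics/w3.png",im)
E
```

```text
8.3333 [0.49874499 0.01940125 0.17009618] 176.79755880449267 [-0.40815217  0.10753266 -0.2607228 ] 0.05996981594495249
```

View pics/w3.png

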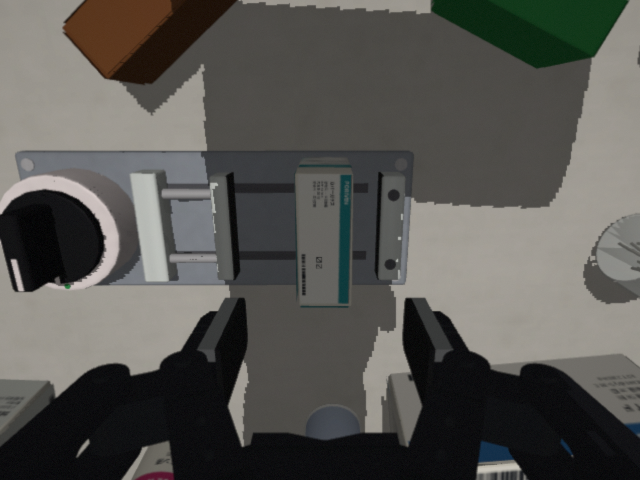

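The carton stands free, with its top at (296–352, 170–305), parallel to the jaws. I'll check the numbers and move over the knob.

```bash
python3 - <<'E'
from h import *
cm=np.load("cm3.npy",allow_pickle=True).item()
f=lambda u,v,z:pix2z(cm,u,v,z)
T=np.array([f(*p,.07) for p in[(296,172),(352,171),(351,305),(299,305)]]);print(T.round(4),T.mean(0))
B=np.array([f(*p,.012) for p in[(17,152),(413,151),(407,285)]]);print(B.round(4))
d=B[1]-B[0];print(np.degrees(np.arctan2(d[1],d[0])),np.linalg.norm(d));d=T[2]-T[1];print(np.degrees(np.arctan2(d[1],d[0])))
c=(B[0]+B[2])/2;print(c)
E
```

```text
[[0.4548 0.0057 0.07  ]
 [0.456  0.038  0.07  ]
 [0.5414 0.0343 0.07  ]
 [0.5396 0.001  0.07  ]] [0.49793331 0.01975072 0.07      ]
[[ 0.4377 -0.1951  0.012 ]
 [ 0.4525  0.0853  0.012 ]
 [ 0.556   0.0815  0.012 ]]
86.99320668278085 0.2807664475915818
-2.491215268025915
[ 0.49686313 -0.0567984   0.012     ]
```

apply_moves(grip=[0.06, 0.06, 0.06, 0.06, 0.06, 0.06, 0.06, 0.06, 0.06], dp=[[0, -0.028, 0], [0, -0.03, 0], [0, -0.03, 0], [0, -0.03, 0], [0, -0.03, 0], [-0.002, -0.03, 0], [0, 0, 0], [0, 0, 0], [0, 0, 0]], turn=[0, 0, 0, 0, 0, 0, 0, 0, 0])

```text
time_s: 9.13
position: [0.4911, -0.1581, 0.1705]
ee_rot: [0.028, 1.0, 0.0, -0.001]
force: [0.2, 0.2, -0.3]
finger_gap: 0.0597
gripper_force: 0.0
```

```bash
python3 - <<'E'
from h import *
o=get_obs();q=o["ee_rot"];print(o["time_s"],o["position"],np.degrees(2*np.arctan2(q[1],q[0])),o["joints"].round(2))
cm=camera_model("wrist");np.save("cm4.npy",cm,allow_pickle=True)
im=snapshot("wrist");cv2.imwrite("pics/w4.png",cv2.resize(im[100:340,160:480],None,fx=2.5,fy=2.5,interpolation=cv2.INTER_CUBIC))
E
```

```text
9.1333 [ 0.49113217 -0.15806242  0.17047075] 176.76818173277272 [-0.45  0.33 -0.3   0.95  0.   -0.4 ]
```

View pics/w4.png

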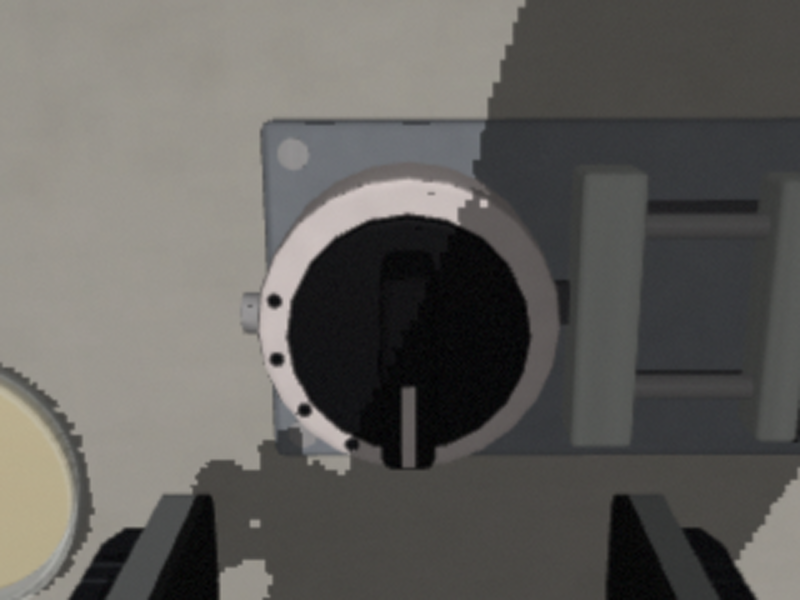

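The knob is seen from above: bar top centred on column 408, pointer end at (408,468), skirt centre (408,333) in the crop.

```bash
python3 - <<'E'
from h import *
cm=np.load("cm4.npy",allow_pickle=True).item()
f=lambda u,v,z:pix2z(cm,160+u/2.5,100+v/2.5,z).round(4)
e=f(408,468,.084);print(e,e-.024*np.array([.998,-.054,0]),f(408,280,.084),"skirt",f(408,333,.053),f(288,333,.053),f(530,333,.053),f(408,388,.084),"housing",f(410,322,.045))
E
```

```text
[ 0.5144 -0.1598  0.084 ] [ 0.490448 -0.158504  0.084   ] [ 0.4685 -0.1571  0.084 ] skirt [ 0.4902 -0.1585  0.053 ] [ 0.4884 -0.1897  0.053 ] [ 0.492  -0.1268  0.053 ] [ 0.4942 -0.1586  0.084 ] housing [ 0.4895 -0.1579  0.045 ]
```

apply_moves(grip=[0.06, 0.06, 0.06, 0.06, 0.06, 0.06, 0.05, 0.04, 0.03, 0.02, 0.01, 0.005, 0.005, 0.005, 0.005, 0.005], dp=[[0.0006, -0.0005, 0.03], [0, 0, 0.03], [0, 0, 0.025], [0, 0, 0.0185], [0, 0, 0], [0, 0, 0], [0, 0, 0], [0, 0, 0], [0, 0, 0], [0, 0, 0], [0, 0, 0], [0, 0, 0], [0, 0, 0], [0, 0, 0], [0, 0, 0], [0, 0, 0]], turn=[0, 0, 0, 0, 0, 0, 0, 0, 0, 0, 0, 0, 0, 0, 0, 0], grip_force=80)

```text
time_s: 10.52
position: [0.4915, -0.1591, 0.0685]
ee_rot: [0.028, 1.0, -0.0, 0.001]
force: [-1.9, 1.4, 8.1]
finger_gap: 0.0115
gripper_force: 78.0
```

```bash
cat > st.py <<'E'
from h import *
o=get_obs();q=o["ee_rot"];y=np.degrees(2*np.arctan2(q[1],q[0]))%360
print(o["time_s"],o["position"].round(4),"turned rad",np.radians(176.9-y).round(4),"F",o["force"].round(2),"M",o["wrist_torque"].round(3),o["finger_gap"],o["gripper_force"],o["joint_torque"].round(2))
E
python3 st.py
```

```text
10.5167 [ 0.4915 -0.1591  0.0685] turned rad 0.0017 F [-1.92  1.4   8.06] M [0.361 0.307 0.046] 0.011520770610168377 77.96502113342285 [ -0.66 -53.07  24.92  -0.78  -0.31   0.06]
```

apply_moves(grip=[0.005, 0.005, 0.005, 0.005, 0.005, 0.005, 0.005, 0.005, 0.005, 0.005, 0.005], dp=[[0, 0, -0.0015], [0, 0, 0], [0, 0, 0], [0, 0, 0], [0, 0, 0], [0, 0, 0], [0, 0, 0], [0, 0, 0], [0, 0, 0], [0, 0, 0], [0, 0, 0]], turn=[0, 3, 4, 4, 4, 4, 2, 0, 0, 0, 0])

```text
time_s: 11.43
position: [0.4914, -0.1589, 0.0687]
ee_rot: [0.209, 0.978, 0.0, 0.0]
force: [6.0, 0.2, -13.4]
finger_gap: 0.0116
gripper_force: 80.7
```

```bash
python3 st.py
```

```text
11.4333 [ 0.4914 -0.1589  0.0687] turned rad 0.3668 F [  5.99   0.2  -13.42] M [ 0.003 -1.139 -0.097] 0.01158460943424993 80.71619153022766 [ -0.71 -62.1   26.26   2.23  -0.7   -0.08]
```

apply_moves(grip=[0.005, 0.005, 0.005, 0.005, 0.005, 0.005, 0.005, 0.005, 0.005, 0.005, 0.005, 0.005], dp=[[0, 0, 0], [0, 0, 0], [0, 0, 0], [0, 0, 0], [0, 0, 0], [0, 0, 0], [0, 0, 0], [0, 0, 0], [0, 0, 0], [0, 0, 0], [0, 0, 0], [0, 0, 0]], turn=[4, 4, 4, 4, 4, 4, 4, 2, 0, 0, 0, 0])

```text
time_s: 12.43
position: [0.4915, -0.1588, 0.0687]
ee_rot: [0.455, 0.891, 0.0, 0.0]
force: [6.3, 0.0, -13.4]
finger_gap: 0.0114
gripper_force: 80.7
```

```bash
python3 st.py
```

```text
12.4333 [ 0.4915 -0.1588  0.0687] turned rad 0.8903 F [  6.34   0.03 -13.35] M [-0.037 -1.256  0.026] 0.011399814844103722 80.70559859275818 [ -1.11 -62.13  26.22   2.27  -0.88  -0.  ]
```

apply_moves(grip=[0.005, 0.005, 0.005, 0.005, 0.005, 0.005, 0.005, 0.005, 0.005], dp=[[0, 0, 0], [0, 0, 0], [0, 0, 0], [0, 0, 0], [0, 0, 0], [0, 0, 0], [0, 0, 0], [0, 0, 0], [0, 0, 0]], turn=[3, 3, 3, 3, 3, 1, 0, 0, 0])

```text
time_s: 13.18
position: [0.4915, -0.1588, 0.0687]
ee_rot: [0.574, 0.819, 0.001, 0.0]
force: [6.1, 0.2, -13.6]
finger_gap: 0.0115
gripper_force: 80.7
```

```bash
python3 st.py; python3 - <<'E'
from h import *
cv2.imwrite("pics/w5.png",snapshot("wrist"))
E
```

```text
13.1833 [ 0.4915 -0.1588  0.0687] turned rad 1.1694 F [  6.05   0.2  -13.61] M [ 0.049 -1.269  0.063] 0.0115286141362424 80.68957328796387 [-1.280e+00 -6.220e+01  2.616e+01  2.340e+00 -9.700e-01  6.000e-02]
```

View pics/w5.png

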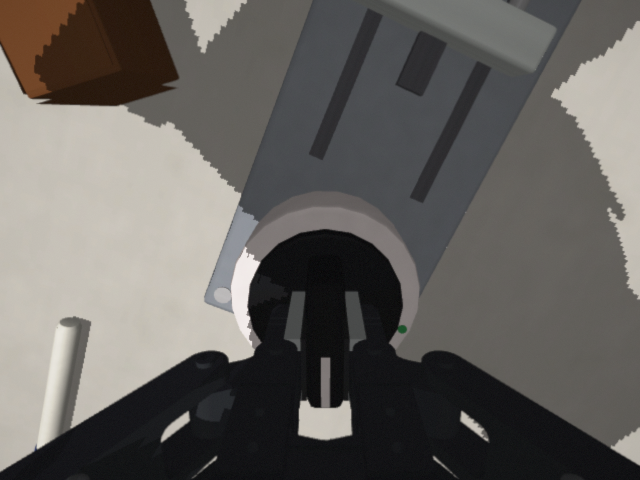

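The bar (325,330) has stayed in line with the fingers and the carriage has moved, so the knob follows the tool. I'll feel my way to the third click in small steps.

apply_moves(grip=[0.005, 0.005, 0.005, 0.005], dp=[[0, 0, 0], [0, 0, 0], [0, 0, 0], [0, 0, 0]], turn=[2.5, 2.5, 0, 0])

```text
time_s: 13.57
position: [0.4916, -0.1588, 0.0687]
ee_rot: [0.61, 0.793, 0.001, 0.0]
force: [6.1, 1.2, -14.9]
finger_gap: 0.0117
gripper_force: 80.7
```

```bash
python3 st.py
```

```text
13.5667 [ 0.4916 -0.1588  0.0687] turned rad 1.2568 F [  6.09   1.22 -14.87] M [ 0.135 -1.331  0.124] 0.011729389183216287 80.65633177757263 [ -1.37 -62.23  26.13   2.39  -1.     0.3 ]
```

apply_moves(grip=[0.005, 0.005, 0.005, 0.005], dp=[[0, 0, 0], [0, 0, 0], [0, 0, 0], [0, 0, 0]], turn=[2, 1, 0, 0])

```text
time_s: 13.9
position: [0.4916, -0.1588, 0.0687]
ee_rot: [0.63, 0.777, 0.001, 0.0]
force: [6.9, 0.8, -13.4]
finger_gap: 0.0117
gripper_force: 80.7
```

```bash
python3 st.py
```

```text
13.9 [ 0.4916 -0.1588  0.0687] turned rad 1.3089 F [  6.91   0.81 -13.41] M [ 0.043 -1.302  0.173] 0.011663826352331918 80.67052960395813 [ -1.43 -62.23  26.12   2.39  -1.     0.22]
```

apply_moves(grip=[0.005, 0.005, 0.005, 0.005], dp=[[0, 0, 0], [0, 0, 0], [0, 0, 0], [0, 0, 0]], turn=[1.5, 0, 0, 0])

```text
time_s: 14.23
position: [0.4916, -0.1588, 0.0687]
ee_rot: [0.64, 0.768, 0.001, 0.0]
force: [6.4, 0.9, -13.8]
finger_gap: 0.0115
gripper_force: 80.7
```

```bash
python3 st.py
```

```text
14.2333 [ 0.4916 -0.1588  0.0687] turned rad 1.3351 F [  6.41   0.88 -13.84] M [ 0.089 -1.32   0.157] 0.011487785686435291 80.69090008735657 [ -1.42 -62.23  26.12   2.39  -1.     0.14]
```

The last-joint torque is easing off (0.30, 0.22, 0.14), so the third click is close. I'll go one degree more and check.

apply_moves(grip=[0.005, 0.005, 0.005, 0.005, 0.005, 0.005, 0.005, 0.005], dp=[[0, 0, 0], [0, 0, 0], [0, 0, 0], [0, 0, 0], [0, 0, 0], [0, 0, 0], [0, 0, 0], [0, 0, 0]], turn=[1, 0, 0, 0, 0, 0, 0, 0])

```text
time_s: 14.9
position: [0.4916, -0.1588, 0.0687]
ee_rot: [0.647, 0.763, 0.001, 0.0]
force: [5.8, 0.8, -13.1]
finger_gap: 0.0117
gripper_force: 80.6
```

```bash
python3 st.py; python3 - <<'E'
from h import *
r=lambda a:cv2.resize(a,(400,500),interpolation=cv2.INTER_CUBIC)
a=snapshot("scene")[220:345,280:380];b=snapshot("side")[200:300,310:390]
cv2.imwrite("pics/end.png",np.hstack([r(a),r(b)]))
E
```

```text
14.9 [ 0.4916 -0.1588  0.0687] turned rad 1.3524 F [  5.77   0.77 -13.11] M [ 0.033 -1.354  0.279] 0.011656434166978237 80.64683318138123 [ -1.5  -62.24  26.11   2.41  -1.     0.24]
```

View pics/end.png

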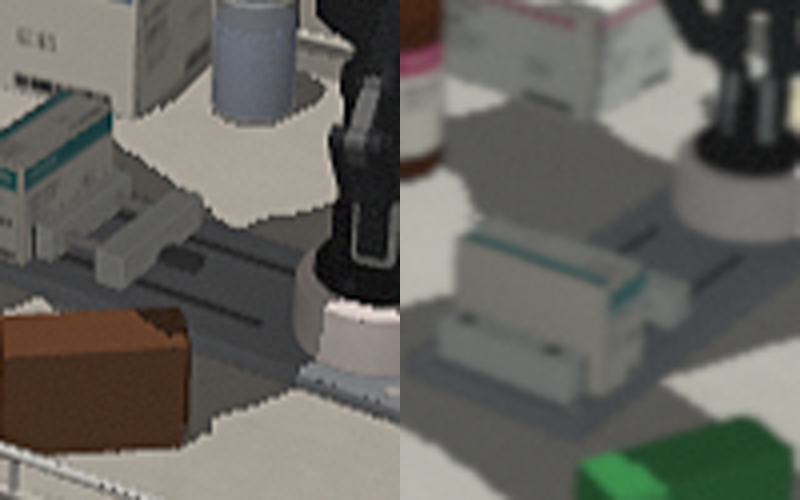

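```bash
python3 - <<'E'
from h import *
cm=camera_model("side");y=np.array([.054,.9985]);x=np.array([.9985,-.054]);k=np.array([.4905,-.1585]);
for sx in(-43,43):
  p=k+y*(.165+.052)+x*sx/1000
  u,v=proj(cm,[*p,.07]);print(sx,(u-310)*5+400,(v-200)*5)
E
python3 st.py
```

```text
-43 598.7319392191159 283.88546078047
43 449.821371709823 231.008238196722
15.0 [ 0.4916 -0.1587  0.0687] turned rad 1.3523 F [  6.17   0.46 -13.87] M [ 0.129 -1.338  0.196] 0.011745081428496902 80.64594268798828 [ -1.5  -62.24  26.11   2.41  -1.     0.24]
```

The carton is clamped flat on the fixed jaw, about 5 mm off the middle. The torque stepped up on reaching 1.352 rad, which is the third click. I'm handing in.

```bash
python3 -c "
from workcell import *
print(hand_in())"
```

```text
the job is handed in; nothing more can be done
None
```

I turned the carton a quarter turn and the jaws now clamp it, about 5 mm off the jaws' middle; the gripper still holds the knob at the third click (about 1.35 rad by the tool's turn), and the job was handed in at 15 s with no verdict shown.

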